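# Draw the amber filter from its covered magazine and show it to the light panel

## Task

Take the grey filter magazine's blue cover by its black knob and swing it open until it stands upright or leans back, then draw the amber glass filter straight up out of its slot and carry it to the upright inspection light. Hold it there upright, about 60 mm in front of the lit white face, with the glass parallel to that face and centred on it in height and width, touching nothing but your gripper, and finish while still holding it so. Leave the green filter in its slot, the cover standing open, and the dropper bottle, jar and petri dish undisturbed.

Things in the scene. Friction and masses are not known exactly. Their poses are not given: they have to be found in the camera images.
- magazine: Fixed grey box 92 (x) x 160 (y) x 50 mm high without cover, origin at the centre of its underside on the table, front (-x, knob side) to the table's middle. Two slots at y = +35 and -35 mm of its frame, between 46 mm high fins at the front and back walls, 1 mm play each side; each holds one plate on edge in the x-z plane, 4 mm up. Which plate is in which slot varies; the cover hides both
- flap (a joint): Angle (rad) of the blue cover, a deep cap 92 x 160 x 42 mm high on the magazine, hinged at the box's back (+x); 0 = shut, 1.57 = on end, 2.0 = leaning back at its stop. Stiff hinge (friction about 0.15 N m): it stays where it is left and needs about 2 N at the knob. Starts shut or up to 3 degrees ajar. Opening turns it about the magazine's +y axis
- magazine_hinge (a point): Middle of the cover's hinge line, 50 mm behind (+x) the box centre and 52 mm above the table; the hinge line runs along this frame's y axis, which is the magazine's
- flap_knob (a point): Centre of the black knob on the cover's front: a barrel 14 mm across, 18 mm long, axis along the hinge line, on a thin stem 27 mm out from the face. Shut, it is 123 mm in front of and 24 mm above the hinge line (76 mm above the table). Gripped across its ends (closing along the hinge line) it pivots between the fingers as the cover swings, tool pointing down. Axes turn with the cover
- amber_filter: The filter to present, loose, about 60 g: amber (brown-orange) glass in a black frame 76 wide (x) x 8 thick (y) x 54 mm high (z), with an aluminium grip tab 24 wide x 8 thick x 24 mm high on the middle of its top edge (78 mm overall). Origin at the centre of its lower edge; y is the normal of the glass. In its slot the axes are about those of the magazine
- amber_filter_glass (a point): Centre of the amber glass, 27 mm above the plate's lower edge
- amber_filter_tab (a point): A point in the amber filter's grip tab, 10 mm below the tab's top, 68 mm above the plate's lower edge; gripped across the 8 mm thickness (along the plate's y)
- green_filter: The same plate with green glass, in the other slot; it stays there
- light_panel: Fixed inspection light: black upright panel 110 wide (y) x 90 high x 18 mm thick on a grey foot 70 x 60 mm, panel spanning 45 to 135 mm above the table; origin under the front of the panel at table height; its lit white face looks along its own -x, roughly towards the robot
- panel_face (a point): Centre of the lit white face (94 x 74 mm), 90 mm above the table; x points into the panel (the light shines along -x), y along its width, z up
- dropper_bottle: Bystander: white dropper bottle 40 mm in diameter, 104 mm high, loose, origin under its centre
- clear_jar: Bystander: clear jar on a black cap, 48 mm in diameter, 69 mm high, loose, origin under its centre
- petri_dish: Bystander: shut petri dish 60 mm in diameter, 14 mm high, loose, origin under its centre
- swing_stand: Fixed obstacle between magazine and panel, never moved: a black disc 145 mm in diameter, from 178 to 221 mm above the table, level, on a brown column 40 mm thick. Origin on the table under the disc's centre; the column stands about 45 mm from it towards the robot. Carry the plate round its robot side or well above it

How it is judged:
By the outcome, as a careful person would: the job done as asked, in the order asked, and still so for the second after the job is handed in, while the arm keeps its last pose, push and grip.
It also fails if it takes over 51 s, if anything falls off the work surface, if the arm or the gripper's body presses on something with over 40 N, if the wrist force passes 120 N, or if a joint passes its speed limit or range.

## Robot

A 6-joint arm with a two-finger parallel gripper is mounted at the origin on a cart in front of the work surface, level with it; the furniture and walls round the work are solid. World frame = base frame: x ahead of the robot, y to its left, z up, the work surface at z = 0. Lengths are in m, angles in rad, forces in N, time in s.
With the tool pointing down it reaches from about 0.25 to 0.725 m from the base axis. Payload 4 kg.
Tool frame: the origin (TCP) lies between the finger pads, 19 mm behind the fingertips; this is the grasp point; z points along the fingers, y is the line along which they close (so a half turn about z gives the same grasp; the last joint's range is limited). The gripper opens to 85 mm and grips with 20 to 120 N. Pads are 22 mm wide; open, the fingers measure 114 mm over their backs; the gripper's body (76 mm by 85 mm) begins 54 mm behind the grasp point. The pads swing forward as they close: fully open they stand 13 mm farther back than shut.
Start: joints at [1.182, 0.241, 0.005, 1.335, 0, 1.571], TCP at [0.19, 0.463, 0.25] pointing down, gripper open.
Joint ranges: [-2.72, 2.72], [-1.05, 1.87], [-1.09, 1.28], [-1.99, 2.15], [-1.42, 1.44], [-3.14, 3.14]. Speed limits (rad/s): [2.79, 2.79, 3.14, 3.14, 3.14, 3.14].

## Interface

Orientations are given as a unit quaternion [x, y, z, w].
In Python, from workcell import bot gives the robot as it stands.
- The arm moves only by the shell command python3 -m inch 'ROWS'. ROWS is JSON, one flat list of numbers, 7 for each row, row after row: the shift along the world's x, y, z in mm, then the turn, a rotation vector about the world's x, y, z in rad, then the opening in per cent of the stroke, from 0 (shut) to 100 (fully open). A call has 1 to 8 rows; each row is the pose to reach, as a shift and turn from the pose commanded when the call began; what a row does not reach only later rows make up. A row lasts 1/12 s, in which the tool goes at most 41.7 mm and 7.16 degrees, less where a joint would pass 70% of its speed; a pose out of reach is approached as far as the arm can. A call with a gripper value outside its range is refused whole. The fingers move at their own pace and stop on an object; the grip force is fixed at half the most. Time passes only in rows, so rows that repeat a pose let the fingers close. It gives the time, the measured TCP pose, the force, the opening and the grip force at its end, in the units of the state.
- bot.get_obs(): the state, without advancing time (a new reading comes with each control period).
- bot.camera(name): name is "scene" or "side" or "wrist"; returns the picture (384x512x3 uint8, blue, green, red); there is no depth.
- bot.camera_info(name): a dict with "intrinsics" (3x3 intrinsics, pixels), "camera_from_world" (4x4, takes a point from world to camera coordinates); the wrist camera has in their place "hand_eye" (4x4, takes a point from camera to tool coordinates, whose origin is the TCP and whose axes are the flange's). Camera axes: x right, y down, z forward; pixel columns grow to the right and rows downward; lengths in m; the calibration is good to about 2 mm. The wrist camera is an equidistant fisheye: a pixel r from the principal point sees the ray r / f radians off the axis. A picture is of the moment at which its call begins: read the wrist's pose just before it. camera_info takes no time and is no camera call.
- bot.job_done(): hands the job in; it is judged then, once.
Trained networks look in the newest picture that a camera, given by its name, has taken for a name from the list of things; names that differ only in an ending like _2 or _b are one class to them, and where a whole thing is asked for, a point or a joint stands for the part that bears it (a point fixed in the world has none). Each returns a list of dicts, best first, with "confidence" (0 to 1); they miss things now and then, are a little off and sometimes report something else, mostly with a low value. They report only what shows in the picture. A call takes as long as a camera call.
- bot.silhouettes(camera, target): "mask" (384x512 bool, what is visible of it) and "uv" ([column, row] in pixels, amid what is visible of it).
- bot.spot_point(camera, target): "uv" ([column, row] in pixels: a listed point, or the origin of a listed thing).
The state is a dict: "clock": time; "joint_pos": joint angles; "joint_vel": joint speeds; "tau": joint torques, N m; "eef_pos": TCP position; "tool_rot": TCP orientation; "ft_force": force on the tool from outside, world axes, zero at the start; "ft_torque": the same for the moment, N m; "grip_width": finger opening in m; "grasp_force": force on a finger pad.
Only numpy, scipy, OpenCV 4.12 (cv2) and the standard library are available. Lean on these libraries where they do the work, as an engineer would, in place of code of your own. Each camera call takes 0.05 s, during which the arm holds its last target. There are 200 camera calls.

## Working session

There is one attempt and no reset: what is moved stays moved. The work goes in short steps, Python scripts to look and compute and a shell command to move; the robot and the scene stay as the last step left them, time stands still between calls to the robot, and variables do not carry over. Pictures are saved under pics/ and viewed, at most 10 in all, crops included, and the job is handed in when it is done.

```bash
mkdir -p pics; ls
cat > h.py <<'E'
import numpy as np, cv2
from workcell import bot
def tri(obs):
    # obs: list of (cam, uv) -> world point from fixed cams
    A=[];b=[]
    for c,uv in obs:
        i=bot.camera_info(c);P=np.array(i["intrinsics"])@np.array(i["camera_from_world"])[:3]
        for k in (0,1):
            r=P[k]-uv[k]*P[2];r=r/np.linalg.norm(r[:3]);A.append(r[:3]);b.append(-r[3])
    x,res,_,_=np.linalg.lstsq(np.array(A),np.array(b),rcond=None);return x,np.abs(np.array(A)@x-b).max()
def atz(c,uv,z):
    i=bot.camera_info(c);T=np.linalg.inv(np.array(i["camera_from_world"]))
    d=T[:3,:3]@np.linalg.inv(np.array(i["intrinsics"]))@np.array([*uv,1.]);o=T[:3,3]
    return o+d*(z-o[2])/d[2]
def proj(c,p):
    i=bot.camera_info(c);P=np.array(i["intrinsics"])@np.array(i["camera_from_world"])[:3]
    q=P@np.array([*p,1.]);return q[:2]/q[2]
E
python3 - <<'E'
from h import *
np.set_printoptions(precision=4,suppress=True)
ims=[]
for c in("scene","side"):
    im=bot.camera(c);cv2.imwrite(f"pics/{c}0.png",im)
    T=np.linalg.inv(np.array(bot.camera_info(c)["camera_from_world"]));print(c,T[:3,3],T[:3,2])
D={}
for t in("magazine_hinge","flap_knob","magazine","panel_face","light_panel","swing_stand","dropper_bottle","clear_jar","petri_dish"):
    r={}
    for c in("scene","side"):
        l=bot.spot_point(c,t)
        if l: r[c]=l[0]["uv"];print(t,c,np.array(l[0]["uv"]),round(l[0]["confidence"],2))
    if len(r)==2: print("   ",*tri(list(r.items())))
    if t in("magazine","light_panel","swing_stand","dropper_bottle","clear_jar","petri_dish"):
        for c in r: print("   z0",c,atz(c,r[c],0))
print(bot.get_obs())
E
```

```text
pics
scene [ 0.4819 -0.701   0.7284] [-0.0441  0.8012 -0.5968]
side [ 0.0787 -0.7203  0.488 ] [ 0.3493  0.8511 -0.3919]
magazine_hinge scene [275.9 149.5] 0.79
magazine_hinge side [240.3 173.6] 0.85
    [0.4833 0.3835 0.062 ] 0.0043042818812830674
flap_knob scene [283.3 166.3] 0.85
flap_knob side [261.6 176.6] 0.68
    [0.503  0.2573 0.0911] 0.0044936412047976715
magazine scene [278.  178.4] 0.82
magazine side [248.8 194.7] 0.67
    [0.4908 0.3305 0.0052] 0.0027182496456601424
   z0 scene [0.4895 0.3426 0.    ]
   z0 side [0.4947 0.3355 0.    ]
panel_face scene [280.1 284.8] 0.75
panel_face side [332.4 231.4] 0.66
    [ 0.497  -0.1281  0.0957] 0.0002011245075717802
light_panel scene [280.3 314.7] 0.58
   z0 scene [ 0.5006 -0.1183 -0.    ]
dropper_bottle scene [218.3 177.9] 0.92
dropper_bottle side [193.5 200.9] 0.79
    [0.3213 0.3456 0.0016] 0.00705026179936602
   z0 scene [0.3263 0.3358 0.    ]
   z0 side [0.321 0.366 0.   ]
clear_jar scene [233.5 226.5] 0.67
clear_jar side [240.3 228.8] 0.62
    [0.387  0.1336 0.0008] 0.0010818342094431888
   z0 scene [0.3863 0.1361 0.    ]
   z0 side [0.3875 0.1329 0.    ]
petri_dish scene [227.4 308.6] 0.92
petri_dish side [288.2 274.4] 0.59
    [ 0.3983 -0.12    0.0128] 0.00022471208692219358
   z0 scene [ 0.3967 -0.1093  0.    ]
   z0 side [ 0.4069 -0.1042  0.    ]
{'clock': 1.0, 'joint_pos': array([1.182 , 0.2406, 0.005 , 1.3352, 0.    , 1.5708]), 'joint_vel': array([ 0.0004,  0.0017,  0.0002,  0.    , -0.0006,  0.0002]), 'tau': array([  0.0001, -37.2217,  25.2696,   0.0011,   0.    ,  -0.    ]), 'eef_pos': array([0.1895, 0.4627, 0.25  ]), 'tool_rot': array([ 0.1932,  0.9812,  0.    , -0.    ]), 'ft_force': array([-0.5394,  0.4485, -0.0723]), 'ft_torque': array([-0.0671, -0.0247,  0.0051]), 'grasp_force': 0.0, 'grip_width': 0.08534623198009211}
```

```bash
python3 -c "
import cv2,numpy as np
a=cv2.imread('pics/scene0.png');b=cv2.imread('pics/side0.png')
cv2.imwrite('pics/s1.png',cv2.resize(a[80:380,100:420],(800,600)[:2] if 0 else (640,600),interpolation=2))
cv2.imwrite('pics/s2.png',cv2.resize(b[110:350,140:460],(800,600),interpolation=2))"
```

```text
(no output)
```

View pics/s1.png

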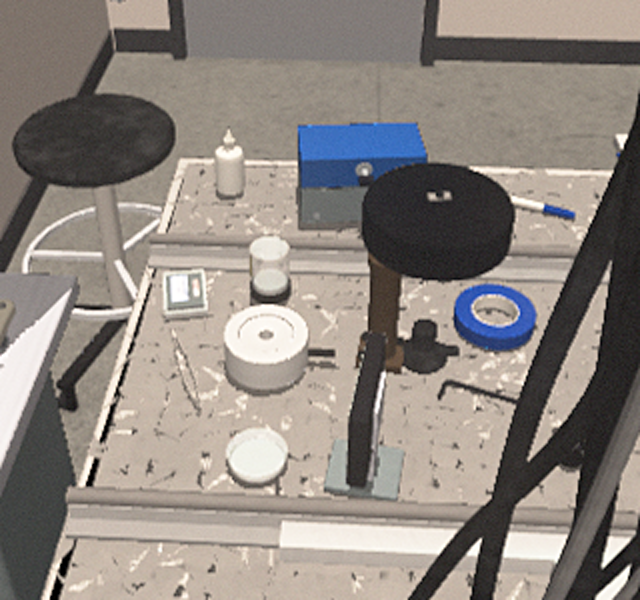

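View pics/s2.png

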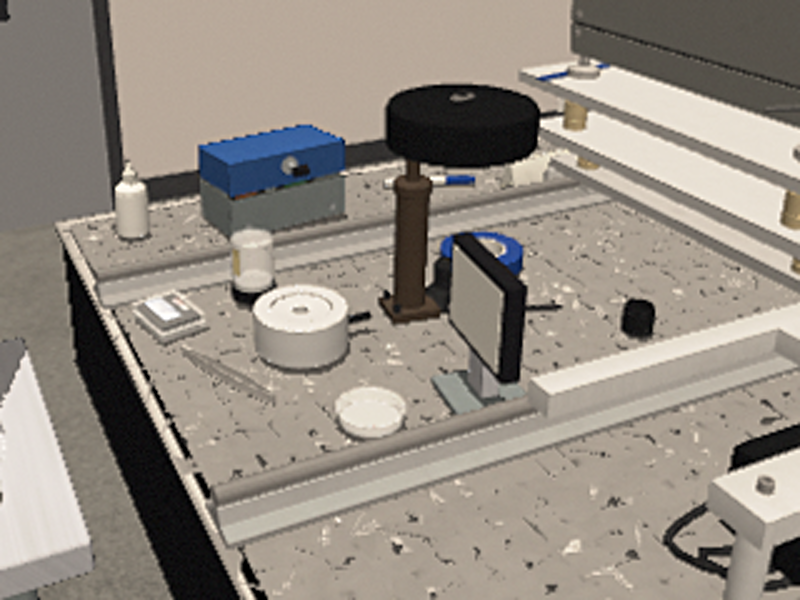

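The pictures show the magazine at the back with its knob facing the cameras: scene (283,166), side (256,177). The disc stands in front of it, centred near scene (319,183), and the panel's lit face looks left at scene (288,285). The network points agree with this. Next I'll fit the disc, the panel yaw and the magazine yaw, then move.

```bash
python3 - <<'E'
from h import *
np.set_printoptions(precision=4,suppress=True)
r={}
for c in("scene","side"):
    m=bot.silhouettes(c,"swing_stand")
    if m:
        M=m[0]["mask"].astype(np.uint8);ys,xs=np.nonzero(M);print(c,m[0]["confidence"],xs.min(),xs.max(),ys.min(),ys.max())
# disc-top ellipse centres read from the pictures
a=(100+438/2,80+205/2-2.5); b=(140+462/2.5,110+112/2.5)
print("disc",atz("scene",a,.221),atz("side",b,.221),tri([("scene",a),("side",b)]))
# lit-face corners in side view
for n,q in dict(tl=(450,246),tr=(505,290),br=(500,376),bl=(452,318)).items():
    print(n,[atz("side",(140+q[0]/2.5,110+q[1]/2.5),z) for z in((.127,) if n[0]=='t' else (.053,))])
# cover top front edge corners in scene (z~.096) and back edge
for q in((299,158),(297,126),(418,123),(428,157)):print(atz("scene",(100+q[0]/2,80+q[1]/2),.096))
for q in((203,150),(239,167),(344,147),(307,127)):print("side",atz("side",(140+q[0]/2.5,110+q[1]/2.5),.096))
print(bot.camera_info("wrist"))
E
python3 -m inch '[40,-25,0,0,0,-0.12,100, 80,-50,0,0,0,-0.24,100, 110,-80,0,0,0,-0.36,100, 140,-110,0,0,0,-0.48,100, 170,-140,0,0,0,-0.6,100, 200,-170,0,0,0,-0.72,100, 230,-200,0,0,0,-0.84,100, 250,-220,0,0,0,-0.96,100]'
```

```text
disc [0.5649 0.025  0.221 ] [ 0.549 -0.006  0.221] (array([0.5678, 0.0289, 0.2127]), np.float64(0.004657953235050888))
tl [array([ 0.4971, -0.0767,  0.127 ])]
tr [array([ 0.4929, -0.1645,  0.127 ])]
br [array([ 0.4887, -0.1721,  0.053 ])]
bl [array([ 0.5041, -0.0749,  0.053 ])]
[0.4155 0.2864 0.096 ]
[0.4079 0.3648 0.096 ]
[0.5687 0.3817 0.096 ]
[0.578  0.2979 0.096 ]
side [0.4091 0.3407 0.096 ]
side [0.428  0.2659 0.096 ]
side [0.5669 0.2736 0.096 ]
side [0.5583 0.3643 0.096 ]
{'intrinsics': array([[297.3186,   0.    , 256.83  ],
       [  0.    , 297.3186, 191.1822],
       [  0.    ,   0.    ,   1.    ]]), 'hand_eye': array([[-0.0004, -0.9651, -0.2617,  0.0664],
       [ 1.    , -0.0007,  0.0012,  0.0003],
       [-0.0013, -0.2617,  0.9651, -0.1246],
       [ 0.    ,  0.    ,  0.    ,  1.    ]])}
clock: 1.77
eef_pos: [0.4399, 0.2419, 0.2502]
tool_rot: [0.627, 0.779, 0.0, 0.0]
ft_force: [0.7, 1.6, -0.0]
grip_width: 0.0854
grasp_force: 0.0
```

```bash
cat >> h.py <<'E'
from scipy.spatial.transform import Rotation as R
def wray(uv,o):
    i=bot.camera_info("wrist");K=i["intrinsics"];H=np.array(i["hand_eye"])
    d=np.array([(uv[0]-K[0][2])/K[0][0],(uv[1]-K[1][2])/K[1][1]]);th=np.linalg.norm(d)
    v=np.array([*(d/max(th,1e-9)*np.sin(th)),np.cos(th)])
    W=R.from_quat(o["tool_rot"]).as_matrix()
    return o["eef_pos"]+W@H[:3,3], W@H[:3,:3]@v
def wz(uv,o,z):
    p,d=wray(uv,o);return p+d*(z-p[2])/d[2]
E
python3 - <<'E'
from h import *
np.set_printoptions(precision=4,suppress=True)
o=bot.get_obs();im=bot.camera("wrist");cv2.imwrite("pics/w1.png",im)
print(R.from_quat(o["tool_rot"]).as_matrix())
for t,z in(("flap_knob",.078),("magazine_hinge",.052),("magazine",0),("swing_stand",0),("dropper_bottle",0),("clear_jar",0)):
    for l in bot.spot_point("wrist",t)[:1]: print(t,l["confidence"],np.array(l["uv"]),wz(l["uv"],o,z))
print(bot.get_obs()["clock"])
E
```

```text
[[-0.2144  0.9767  0.0005]
 [ 0.9767  0.2144  0.0004]
 [ 0.0003  0.0005 -1.    ]]
magazine 0.67 [310.4 103.8] [0.4891 0.3336 0.    ]
dropper_bottle 0.61 [178.9  59.2] [0.314  0.3563 0.    ]
clear_jar 0.88 [207.4 230.1] [0.3931 0.1395 0.    ]
2.1167
```

View pics/w1.png

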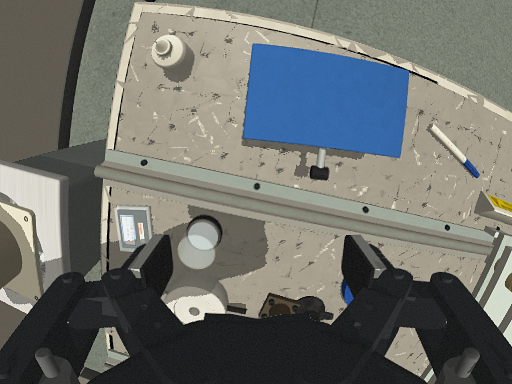

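The wrist view shows the cover with corners at (255,43), (409,69), (401,158) and (243,138). The black knob is at (319,173), which the network missed.

Run:
```python
from h import *
np.set_printoptions(precision=4,suppress=True)
o=bot.get_obs()
print("knob",[wz((319.5,172.5),o,z) for z in(.076,.08)])
C=[wz(q,o,.094) for q in((255,43),(409,69),(401,158),(243,138))]
for c in C:print(c)
e=C[2]-C[3];f=C[1]-C[0];g=C[0]-C[3]
for v in(e,f,g):print(np.linalg.norm(v[:2]),np.degrees(np.arctan2(v[1],v[0])))
```

```text
knob [array([0.5002, 0.2648, 0.076 ]), array([0.4992, 0.2654, 0.08  ])]
[0.4067 0.3743 0.094 ]
[0.5622 0.395  0.094 ]
[0.5775 0.3031 0.094 ]
[0.4158 0.2832 0.094 ]
0.16283800519999395 7.033593656659481
0.1568549460532868 7.5638159073640425
0.09162610361747742 95.71795557073816
```

```bash
python3 -m inch '[30,12,0,0,0,-0.05,60, 59,23,0,0,0,-0.094,60, 59,23,-40,0,0,-0.094,60, 59,23,-80,0,0,-0.094,60, 59,23,-115,0,0,-0.094,60, 59,23,-145,0,0,-0.094,60, 59,23,-170,0,0,-0.094,60, 59,23,-172,0,0,-0.094,60]'; python3 -m inch '[0,0,0,0,0,0,15,0,0,0,0,0,0,5,0,0,0,0,0,0,5,0,0,0,0,0,0,0,0,0,0,0,0,0,0,0,0,0,0,0,0,0]'
python3 - <<'E'
from h import *
im=bot.camera("wrist");cv2.imwrite("pics/w2.png",im)
print(bot.get_obs())
E
```

```text
clock: 2.78
eef_pos: [0.4929, 0.2662, 0.0727]
tool_rot: [0.659, 0.752, -0.005, -0.002]
ft_force: [-0.9, 0.4, 0.4]
grip_width: 0.0511
grasp_force: 0.0
clock: 3.28
eef_pos: [0.4993, 0.2679, 0.0798]
tool_rot: [0.66, 0.751, 0.003, 0.0]
ft_force: [3.3, 3.3, -0.7]
grip_width: 0.0161
grasp_force: 58.5
{'clock': 3.3333, 'joint_pos': array([ 4.91878861e-01,  4.93866090e-01, -9.05235971e-02,  9.81473038e-01,
        8.77382472e-04,  1.93442656e+00]), 'joint_vel': array([ 0.00122632,  0.00711322, -0.00257613, -0.00474115, -0.00170107,
        0.00018187]), 'tau': array([-1.17325902e+00, -4.49561691e+01,  1.93204129e+01,  1.63249522e+00,
       -6.23091012e-01,  2.50571826e-02]), 'eef_pos': array([0.49931595, 0.26781895, 0.07959956]), 'tool_rot': array([6.60338938e-01, 7.50963521e-01, 2.46428089e-03, 4.52615360e-04]), 'ft_force': array([ 2.47699456,  3.83772827, -1.3283697 ]), 'ft_torque': array([ 0.81029121, -0.51159861,  0.06281923]), 'grasp_force': 58.48680317401886, 'grip_width': 0.016244979101925777}
```

View pics/w2.png

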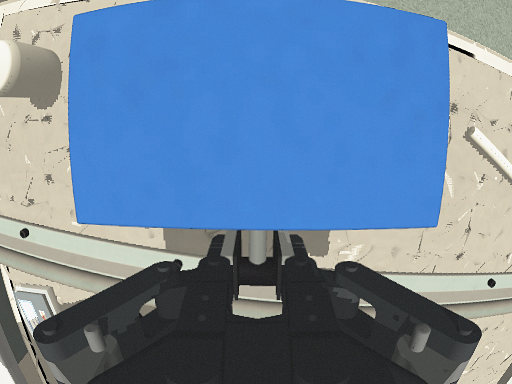

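```bash
python3 -m inch '[0,3,13,0,0,0,0, -1,8,25,0,0,0,0, -2,14,36,0,0,0,0, -3,21,47,0,0,0,0, -4,30,58,0,0,0,0, -5,39,67,0,0,0,0, -6,49,75,0,0,0,0, -7,60,82,0,0,0,0]'; python3 -m inch '[0,0,0,0,0,0,0]'
```

```text
clock: 4.0
eef_pos: [0.4925, 0.3255, 0.1597]
tool_rot: [0.661, 0.75, -0.0, 0.002]
ft_force: [6.8, 0.4, -8.0]
grip_width: 0.0165
grasp_force: 58.6
clock: 4.08
eef_pos: [0.4923, 0.3273, 0.1606]
tool_rot: [0.66, 0.751, 0.001, 0.002]
ft_force: [6.6, 0.3, -3.1]
grip_width: 0.0161
grasp_force: 59.3
```

```bash
python3 -m inch '[-2,12,6,0,0,0,0, -3,24,11,0,0,0,0, -5,37,14,0,0,0,0, -6,50,16,0,0,0,0, -8,63,16,0,0,0,0, -9,76,15,0,0,0,0, -11,89,13,0,0,0,0, -12,102,9,0,0,0,0]'; python3 -m inch '[0,3,-1,0,0,0,0,0,3,-1,0,0,0,0]'; python3 -c "
from h import *
cv2.imwrite('pics/sd3.png',bot.camera('side'))
print(np.array(bot.get_obs()['joint_pos']).round(2))"
```

```text
clock: 4.75
eef_pos: [0.4807, 0.427, 0.1698]
tool_rot: [0.661, 0.75, 0.0, 0.003]
ft_force: [5.0, -2.4, 1.6]
grip_width: 0.0161
grasp_force: 58.4
clock: 4.92
eef_pos: [0.4802, 0.4314, 0.1682]
tool_rot: [0.66, 0.751, 0.001, 0.002]
ft_force: [6.2, -0.8, 1.3]
grip_width: 0.0163
grasp_force: 58.4
[ 0.73  0.57  0.29  1.29 -0.    2.18]
```

View pics/sd3.png

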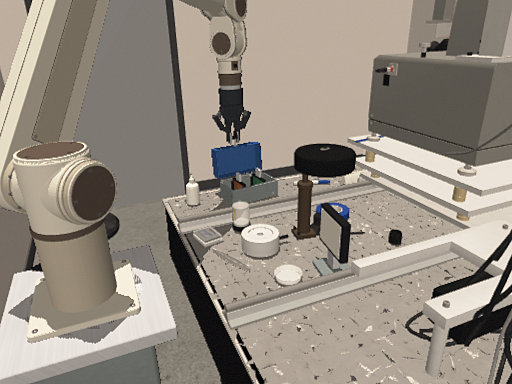

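Side picture: the cover stands open. The amber filter is in the left slot at (238,184) and the green one in the right slot at (258,182). I'll release the knob, lift, back off and look.

```bash
python3 -m inch '[0,0,0,0,0,0,35, 0,0,0,0,0,0,50, 0,0,0,0,0,0,50, 0,0,30,0,0,0,50, 0,0,65,0,0,0,50, 0,-10,95,0,0,0,50, 5,-45,105,0,0,0,50, 8,-85,105,0,0,0,50]'; python3 -m inch '[0,-40,0,0,0,0,50, 0,-70,-5,0,0,0,50, 0,-80,-10,0,0,0,50,0,-80,-10,0,0,0,50,0,-80,-10,0,0,0,50]'
python3 - <<'E'
from h import *
np.set_printoptions(precision=4,suppress=True)
o=bot.get_obs();im=bot.camera("wrist");cv2.imwrite("pics/w4.png",im)
for t,z in(("amber_filter_tab",.072),("amber_filter_glass",.031),("amber_filter",.004),("green_filter",.004),("flap_knob",.175)):
    for l in bot.spot_point("wrist",t)[:1]: print(t,l["confidence"],np.array(l["uv"]),wz(l["uv"],o,z))
E
```

```text
clock: 5.63
eef_pos: [0.4874, 0.3483, 0.2767]
tool_rot: [0.659, 0.752, 0.004, 0.001]
ft_force: [1.6, -0.8, -0.4]
grip_width: 0.0428
grasp_force: 0.0
clock: 6.05
eef_pos: [0.4863, 0.266, 0.2631]
tool_rot: [0.661, 0.75, -0.0, -0.0]
ft_force: [-0.4, 0.6, -0.3]
grip_width: 0.043
grasp_force: 0.0
amber_filter_tab 0.74 [235.5 114.3] [0.4558 0.3278 0.072 ]
amber_filter_glass 0.61 [238.3 111.3] [0.4558 0.3312 0.031 ]
amber_filter 0.81 [243.5 114.8] [0.4612 0.3275 0.004 ]
green_filter 0.68 [291.5 112.3] [0.5217 0.3388 0.004 ]
```

View pics/w4.png

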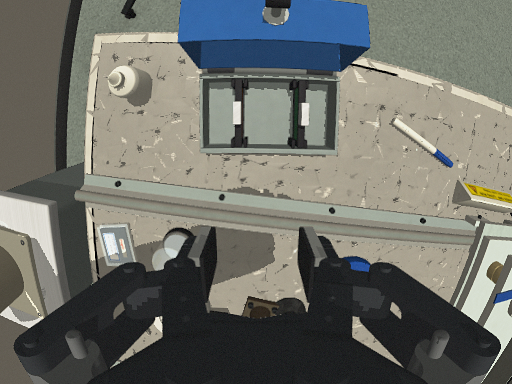

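The wrist view shows the box open, with the amber tab at (236.5,113) and the green tab at (304,113). I'll check the tab and cover geometry more closely.

Run:
```python
from h import *
np.set_printoptions(precision=4,suppress=True)
im=cv2.imread("pics/w4.png");cr=im[60:160,190:350];cv2.imwrite("pics/w4c.png",cv2.resize(cr,(800,500),interpolation=cv2.INTER_NEAREST))
o=bot.get_obs()
g=cv2.threshold(cv2.cvtColor(im,6),215,255,0)[1]
n,_,s,c=cv2.connectedComponentsWithStats(g[90:135,220:320])
for i in range(1,n):
    if s[i,4]>20:print(s[i],c[i]+[220,90],wz(c[i]+[220,90],o,.081))
for q in((203,76),(337,73),(335,155),(201,150)):print(wz(q,o,.05))
print(o["eef_pos"],R.from_quat(o["tool_rot"]).as_matrix())
```

```text
[ 13  12   8  22 149] [236.1477 112.2148] [0.4571 0.3317 0.081 ]
[ 82  13   7  22 141] [304.7234 113.4043] [0.527  0.3401 0.081 ]
[0.4124 0.3689 0.05  ]
[0.5627 0.3939 0.05  ]
[0.575  0.2987 0.05  ]
[0.4197 0.2839 0.05  ]
[0.4866 0.2677 0.2629] [[-0.1293  0.9916 -0.    ]
 [ 0.9916  0.1293  0.0002]
 [ 0.0002 -0.     -1.    ]]
```

View pics/w4c.png

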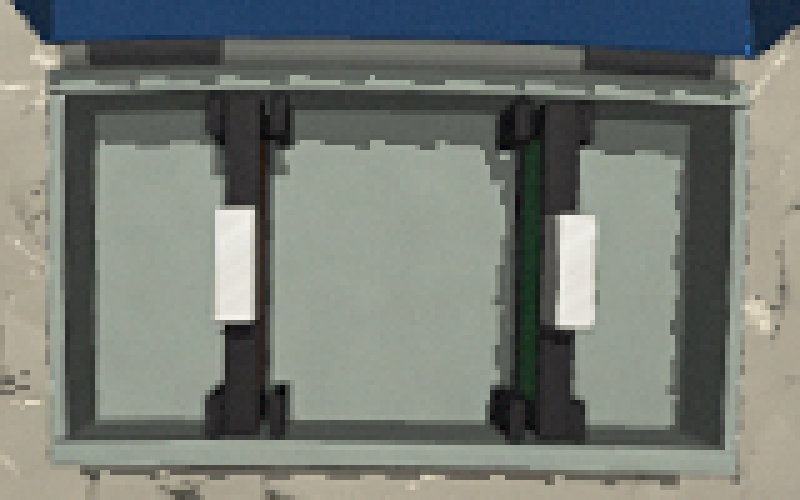

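Amber is the left one: its glass edge shows brown, and the tabs are 70.4 mm apart as they must be. Its tab is at (0.457, 0.332). I'll descend onto it.

```bash
python3 -m inch '[-15,32,-10,0,0,-0.008,45, -30,64,-40,0,0,-0.008,45, -30,64,-75,0,0,-0.008,45, -30,64,-105,0,0,-0.008,45, -30,64,-120,0,0,-0.008,45, -30,64,-120,0,0,-0.008,45]'
python3 - <<'E'
from h import *
np.set_printoptions(precision=4,suppress=True)
o=bot.get_obs();im=bot.camera("wrist");cv2.imwrite("pics/w5.png",im)
g=cv2.threshold(cv2.cvtColor(im,6),200,255,0)[1]
n,_,s,c=cv2.connectedComponentsWithStats(g)
print(o["eef_pos"])
for i in range(1,n):
    if 100<s[i,4]<5000:
        p=wz(c[i],o,.081)
        if np.hypot(*(p[:2]-[.457,.332]))<.03:print(s[i],c[i],p)
for l in bot.spot_point("wrist","amber_filter_tab")[:1]: print(l["uv"],l["confidence"],wz(l["uv"],o,.072))
E
```

```text
clock: 6.85
eef_pos: [0.4536, 0.3297, 0.1383]
tool_rot: [0.663, 0.749, -0.004, -0.001]
ft_force: [0.5, -0.3, -0.9]
grip_width: 0.0385
grasp_force: 0.0
[0.4536 0.3297 0.1383]
[257 201  12  12 110] [263.1273 205.3182] [0.4563 0.3379 0.081 ]
[263.6, 212.5] 0.87 [0.4578 0.33   0.072 ]
```

View pics/w5.png

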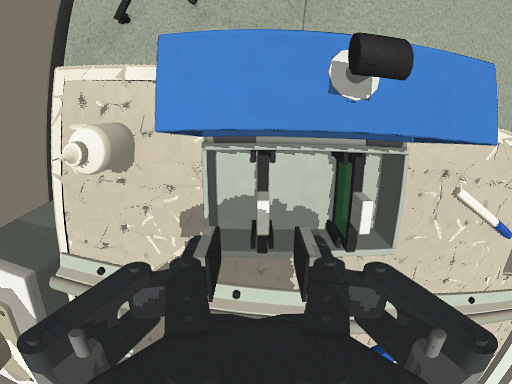

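The tab is centred between the fingers at (263,212), giving x = 0.457 again. I'll go down and close.

```bash
python3 -m inch '[0,0,-25,0,0,0,45, 0,0,-50,0,0,0,45, 0,0,-66,0,0,0,45, 0,0,-69,0,0,0,45, 0,0,-69,0,0,0,45,0,0,-69,0,0,0,45]'; python3 -m inch '[0,0,0,0,0,0,20,0,0,0,0,0,0,5,0,0,0,0,0,0,0,0,0,0,0,0,0,0,0,0,0,0,0,0,0,0,0,0,0,0,0,0]'
```

```text
clock: 7.45
eef_pos: [0.4581, 0.3315, 0.0761]
tool_rot: [0.663, 0.748, 0.002, 0.0]
ft_force: [0.5, -0.1, 1.2]
grip_width: 0.0385
grasp_force: 0.0
clock: 7.95
eef_pos: [0.4577, 0.3313, 0.0758]
tool_rot: [0.663, 0.748, 0.002, 0.0]
ft_force: [-0.2, 0.3, 6.3]
grip_width: 0.0072
grasp_force: 59.2
```

```bash
python3 -m inch '[0,0,5,0,0,0,0,0,0,12,0,0,0,0,0,0,20,0,0,0,0,0,0,28,0,0,0,0,0,0,36,0,0,0,0,0,0,44,0,0,0,0,0,0,52,0,0,0,0,0,0,60,0,0,0,0]'; python3 -m inch '[0,0,10,0,0,0,0,0,0,25,0,0,0,0,0,0,40,0,0,0,0,0,0,55,0,0,0,0,0,0,60,0,0,0,0,0,0,60,0,0,0,0]'
python3 - <<'E'
from h import *
np.set_printoptions(precision=4,suppress=True)
print(bot.get_obs()["eef_pos"])
for c in("scene","side"):
    cv2.imwrite(f"pics/{c}6.png",bot.camera(c))
    for t in("amber_filter_tab","amber_filter_glass","amber_filter","panel_face","light_panel","green_filter"):
        for l in bot.spot_point(c,t)[:1]: print(c,t,np.array(l["uv"]),round(l["confidence"],2))
    for l in bot.silhouettes(c,"light_panel")[:1]:
        np.save(f"pics/lp_{c}.npy",l["mask"])
a=cv2.imread("pics/side6.png");b=cv2.imread("pics/scene6.png")
A=cv2.resize(a[180:300,300:380],(400,600),interpolation=2);B=cv2.resize(b[220:340,250:330],(400,600),interpolation=2)
cv2.imwrite("pics/pan.png",np.hstack([A,B]))
A=a[100:240,160:300];B=b[60:200,200:340]
cv2.imwrite("pics/mag.png",cv2.resize(np.hstack([A,B]),(800,400),interpolation=2))
E
```

```text
clock: 8.62
eef_pos: [0.4568, 0.3306, 0.135]
tool_rot: [0.663, 0.748, 0.0, 0.0]
ft_force: [-0.4, -0.2, -0.3]
grip_width: 0.0071
grasp_force: 58.4
clock: 9.12
eef_pos: [0.4576, 0.3312, 0.1961]
tool_rot: [0.663, 0.748, 0.002, 0.0]
ft_force: [0.8, 0.4, -1.3]
grip_width: 0.0069
grasp_force: 58.5
[0.4576 0.3312 0.1961]
scene amber_filter_tab [268.6 117.9] 0.51
scene amber_filter [278.2 179.9] 0.46
scene panel_face [278.3 285. ] 0.97
scene light_panel [278.1 314.9] 0.81
scene green_filter [268.9 116.6] 0.73
side amber_filter_tab [234.5 139.6] 0.48
side amber_filter [234.1 161. ] 0.53
side panel_face [331.9 230.7] 0.85
side light_panel [328.4 270. ] 0.74
side green_filter [260.9 191.9] 0.67
```

View pics/pan.png

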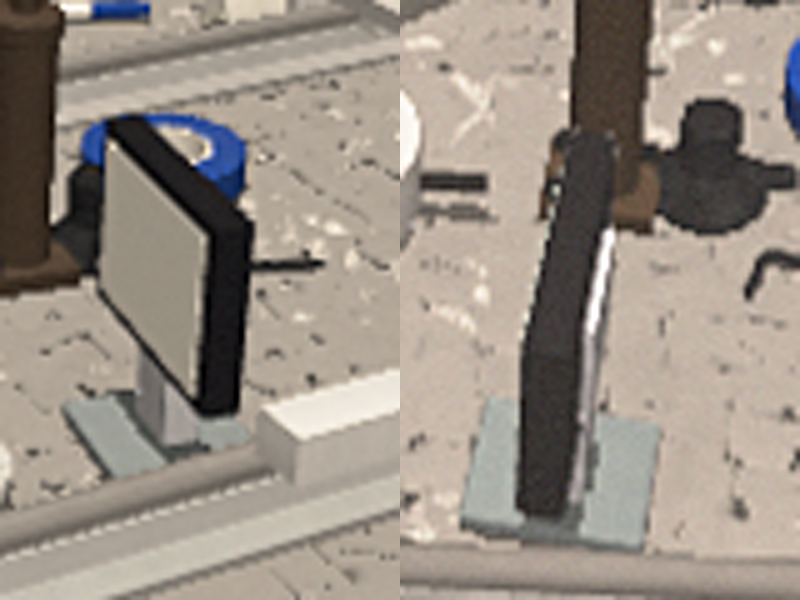

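Panel crops, in native pixels. Side: the lit-face corners are near (321,208), (342,228), (339,260) and (320,238). Scene: the top-front edge runs from (275.5,288.5) to (284,247). I'll work out the panel pose from these.

Run:
```python
from h import *
from scipy.optimize import least_squares
np.set_printoptions(precision=4,suppress=True)
s=lambda x,y:(300+x/5,180+y/5); t=lambda x,y:(250+(x-400)/5,220+y/5)
# panel-frame points: x into panel, y width, z up
obs=[("side",(0,.047,.127),s(106,138)),("side",(0,-.047,.127),s(209,238)),("side",(0,-.047,.053),s(196,399)),("side",(0,.047,.053),s(100,290)),
("side",(0,.055,.135),s(108,120)),("side",(.018,-.055,.135),s(250,222)),("side",(.018,-.055,.045),s(238,410)),("side",(0,-.055,.045),s(203,412)),
("scene",(0,-.055,.135),t(527,343)),("scene",(.018,-.055,.135),t(581,350)),("scene",(0,.055,.135),t(568,135)),("scene",(.018,.055,.135),t(613,137)),
("scene",(0,-.055,.045),t(519,510)),("scene",(.018,-.055,.045),t(569,518)),
("side",(0,0,.09),(331.9,230.7)),("scene",(0,0,.09),(278.3,285))]
def f(p,full=False):
    c,sn=np.cos(p[2]),np.sin(p[2]);o=[]
    for cam,q,uv in obs:
        o+=list(proj(cam,(p[0]+c*q[0]-sn*q[1],p[1]+sn*q[0]+c*q[1],q[2]))-uv)
    return np.array(o)
r=least_squares(f,[.497,-.12,-.1],loss="soft_l1");print(r.x,np.degrees(r.x[2]));print(f(r.x).reshape(-1,2).round(1))
# sanity of camera bias: held tab seen from both cams vs TCP
o=bot.get_obs();print(o["eef_pos"])
for c in("scene","side"):print(c,"tcp projects",proj(c,o["eef_pos"]))
```

```text
[ 0.4953 -0.1205 -0.1303] -7.46377901425469
[[-0.2 -0.1]
 [-0.6 -0.7]
 [-0.4 -0.7]
 [-0.5 -0.8]
 [-2.  -1.3]
 [ 1.8 -0.6]
 [ 0.8  1.1]
 [-0.2  2.1]
 [-0.2  1. ]
 [-0.3  1.2]
 [ 0.5 -2. ]
 [ 1.1 -1.1]
 [ 0.   1.8]
 [ 0.1  1.7]
 [-2.3  1.7]
 [ 0.8 -1.4]]
[0.4567 0.3305 0.194 ]
scene tcp projects [267.0707 116.3103]
side tcp projects [235.6951 137.399 ]
```

```bash
python3 -m inch '[-10,-20,0,0,0,0,0,-25,-50,0,0,0,0,0,-40,-80,0,0,0,0,0,-55,-110,0,0,0,0,0,-65,-140,0,0,0,0,0,-72,-170,0,0,0,0,0,-72,-200,0,0,0,0,0,-72,-230,0,0,0,0,0]'; python3 -m inch '[0,-30,0,0,0,-0.03,0,0,-60,0,0,0,-0.06,0,0,-90,0,0,0,-0.09,0,0,-120,0,0,0,-0.12,0,0,-150,0,0,0,-0.15,0,10,-175,0,0,0,-0.19,0,25,-195,0,0,0,-0.23,0,40,-207,0,0,0,-0.25,0]'; python3 -m inch '[3,-3,-5,0,0,0,0,8,-5,-15,0,0,0,0,10,-7,-30,0,0,0,0,10,-7,-45,0,0,0,0,10,-7,-56,0,0,0,0,10,-7,-59,0,0,0,0,10,-7,-59,0,0,0,0,10,-7,-59,0,0,0,0]'
python3 - <<'E'
from h import *
np.set_printoptions(precision=4,suppress=True)
o=bot.get_obs();W=R.from_quat(o["tool_rot"]).as_matrix();print(o["clock"],o["eef_pos"],W)
for c in("scene","side"):
    cv2.imwrite(f"pics/{c}7.png",bot.camera(c))
r={}
for t in("amber_filter_glass","amber_filter_tab","amber_filter"):
    r={c:l[0]["uv"] for c in("scene","side") if (l:=bot.spot_point(c,t))}
    print(t,r,tri(list(r.items())) if len(r)==2 else "")
a=cv2.imread("pics/side7.png");b=cv2.imread("pics/scene7.png")
cv2.imwrite("pics/p7.png",np.hstack([cv2.resize(a[170:290,270:350],(400,600),interpolation=2),cv2.resize(b[210:330,220:300],(400,600),interpolation=2)]))
E
```

```text
clock: 10.58
eef_pos: [0.3841, 0.0994, 0.1944]
tool_rot: [0.663, 0.749, 0.0, 0.0]
ft_force: [0.7, -0.0, -0.0]
grip_width: 0.0072
grasp_force: 58.6
clock: 11.25
eef_pos: [0.425, -0.1088, 0.1945]
tool_rot: [0.753, 0.658, 0.0, 0.001]
ft_force: [1.0, -0.1, -0.2]
grip_width: 0.0066
grasp_force: 58.6
clock: 11.92
eef_pos: [0.4344, -0.1129, 0.135]
tool_rot: [0.751, 0.66, -0.0, -0.0]
ft_force: [-0.7, 0.7, 0.0]
grip_width: 0.0074
grasp_force: 58.6
11.9167 [ 0.4344 -0.1129  0.135 ] [[ 0.1286  0.9917 -0.0006]
 [ 0.9917 -0.1286  0.0003]
 [ 0.0002 -0.0006 -1.    ]]
amber_filter_glass {'scene': [247.0, 279.9], 'side': [303.5, 240.1]} (array([ 0.4369, -0.1105,  0.0825]), np.float64(0.0019781281097452155))
amber_filter_tab {'scene': [245.5, 265.6], 'side': [304.3, 220.1]} (array([ 0.4343, -0.1188,  0.1316]), np.float64(0.00030794207297691646))
amber_filter {'scene': [243.9, 288.6], 'side': [304.4, 247.2]} (array([ 0.4319, -0.1238,  0.0737]), np.float64(0.001749918256658524))
```

View pics/p7.png

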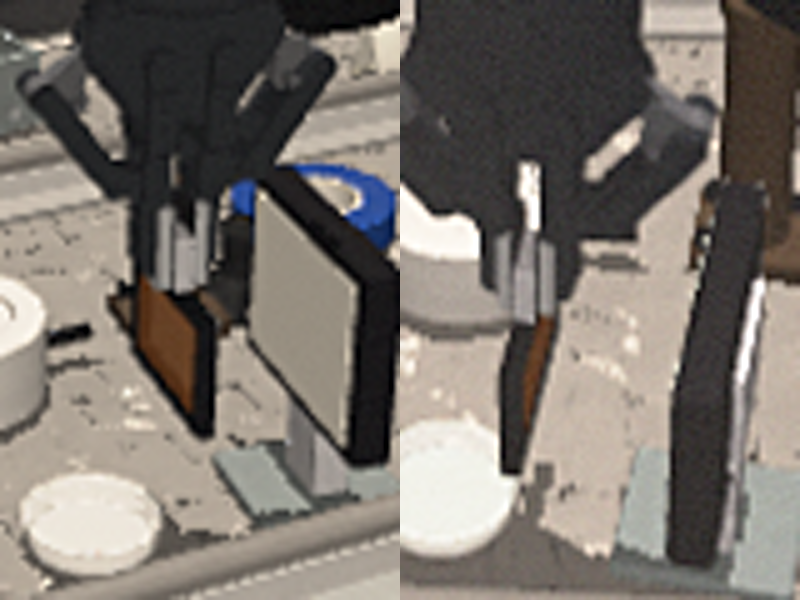

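The plate hangs upright, parallel to the panel and clear of everything: amber at side (303,238) and scene (246,284). I'll fit its pose the same way as the panel's to check the gap and centring.

Run:
```python
from h import *
from scipy.optimize import least_squares
np.set_printoptions(precision=4,suppress=True)
s=lambda x,y:(270+x/5,170+y/5); t=lambda x,y:(220+(x-400)/5,210+y/5)
# panel-like axes: x thickness, y width, z from lower edge
obs=[("side",(-.004,-.038,0),s(195,431)),("side",(.004,-.038,0),s(212,438)),("side",(.004,-.038,.054),s(215,330)),("side",(-.004,0,.027),s(167,341)),
("scene",(-.004,-.038,0),t(501,472)),("scene",(.004,-.038,0),t(519,475)),("scene",(-.004,-.038,.054),t(504,374)),("scene",(.004,.038,.054),t(557,314)),
]
def f(p):
    c,sn=np.cos(p[3]),np.sin(p[3]);o=[]
    for cam,q,uv in obs:o+=list(proj(cam,(p[0]+c*q[0]-sn*q[1],p[1]+sn*q[0]+c*q[1],q[2]+p[2]))-uv)
    return np.array(o)
r=least_squares(f,[.435,-.113,.063,-.13],loss="soft_l1");p=r.x;print(p,np.degrees(p[3]));print(f(p).reshape(-1,2).round(1))
print("model",f([.4344,-.1129,.063,-.13]).reshape(-1,2).round(1))
pf=np.array([.4953,-.1205]);a=-.1303;u=np.array([np.cos(a),np.sin(a)]);v=np.array([-np.sin(a),np.cos(a)])
for q in(p[:2],np.array([.4344,-.1129])):print("gap",(pf-q)@u,"lateral",(q-pf)@v)
print("cover", [ (c,bot.spot_point(c,"flap_knob")[:1]) for c in("scene","side")], [proj(c,(.480,.4314,.168)) for c in("scene","side")])
print([ (c,t,[np.array(l["uv"]) for l in bot.spot_point(c,t)[:1]]) for c in("scene","side") for t in("dropper_bottle","clear_jar","petri_dish","green_filter")])
```

```text
[ 0.4352 -0.1152  0.0634 -0.1157] -6.628848142350316
[[ -0.4   2.1]
 [ -0.1  -0. ]
 [  0.3  -2. ]
 [ -1.8  -0.7]
 [  0.2   1.1]
 [  0.9   1.1]
 [ -0.9   0.3]
 [  0.6 -17.6]]
model [[ -1.6   1.8]
 [ -1.3  -0.3]
 [ -0.9  -2.2]
 [ -2.7  -0.9]
 [ -0.4   0.1]
 [  0.3   0.2]
 [ -1.6  -0.7]
 [  0.5 -18.3]]
gap 0.060287055847555136 lateral -0.002517405134413703
gap 0.06137122839476368 lateral -0.0003772602785260036
cover [('scene', [{'uv': [277.9, 105.5], 'confidence': 0.91}]), ('side', [{'uv': [233.4, 136.4], 'confidence': 0.89}])] [array([276.8692, 107.7307]), array([231.8977, 137.2205])]
[('scene', 'dropper_bottle', [array([216.6, 175.8])]), ('scene', 'clear_jar', []), ('scene', 'petri_dish', [array([228.6, 308.4])]), ('scene', 'green_filter', []), ('side', 'dropper_bottle', [array([194.4, 203.5])]), ('side', 'clear_jar', [array([239.9, 229.8])]), ('side', 'petri_dish', [array([289.6, 275. ])]), ('side', 'green_filter', [array([258.4, 190.5])])]
```

The fit gives a gap of 60–61 mm, a sideways offset of at most 2.5 mm, glass at about 90 mm height and yaw within 1°. The cover is still open and the bystanders have not moved. I'll let it settle and hand in.

```bash
python3 -m inch '[0,1,0,0,0,0,0,0,1,0,0,0,0,0,0,1,0,0,0,0,0,0,1,0,0,0,0,0]'; python3 -c "
from workcell import bot
print(bot.job_done())"
```

```text
clock: 13.15
eef_pos: [0.4347, -0.1124, 0.135]
tool_rot: [0.752, 0.66, -0.0, -0.0]
ft_force: [-0.3, -0.4, -1.6]
grip_width: 0.0067
grasp_force: 58.6
the job is handed in; nothing more can be done
None
```

I handed the job in at about 13 s with the cover standing open and the amber filter held upright, about 60 mm in front of the lit face, parallel to it and centred to within about 2–3 mm; the green filter was still in its slot, and the bottle, jar and dish were undisturbed.

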